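# Draw the plug gauge to its yellow ring and hold

### The arm

A 6-joint arm with a two-finger parallel gripper is mounted at the origin on the work surface. World frame = base frame: x ahead of the robot, y to its left, z up, the work surface at z = 0. Lengths are in m, angles in rad, forces in N, time in s.
With the tool pointing down it reaches from about 0.325 to 0.775 m from the base axis. Payload 5.5 kg.
Tool frame: the origin (TCP) lies midway between the tips of the shut fingers; the grasp point (between the pads) lies 19 mm behind it (env.pinch_z is the z of the grasp point in the tool frame, in m); z points along the fingers, y is the line along which they close (so a half turn about z gives the same grasp; the last joint's range is limited). The gripper opens to 85 mm and grips with 20 to 120 N. Pads are 22 mm wide; open, the fingers measure 114 mm over their backs; the gripper's body (76 mm by 85 mm) begins 54 mm behind the grasp point. The pads swing forward as they close: fully open they stand 13 mm farther back than shut.
Start: joints at [1.267, 0.091, 1.231, -0, 1.82, -0.057], TCP at [0.147, 0.582, 0.203] pointing down, gripper open.
Joint ranges: [-2.87, 2.87], [-0.86, 2.18], [0.17, 2.46], [-1.51, 4.65], [0.06, 2.69], [-2.65, 2.65]. Speed limits (rad/s): [2.57, 2.57, 3.01, 3.14, 3.14, 3.14].

### API

Orientations are given as [roll, pitch, yaw] about the fixed x, y, z axes, in that order (R = Rz(yaw) Ry(pitch) Rx(roll)).
In Python, from cell import env, cams gives the robot as it stands.
- The arm moves only by the tool apply_moves, never from a script. Its argument "deltas" is a list that holds one entry, the list of rows, each a list of 6 numbers: the shift along the tool's x, y, z normalised to -1 to 1, where 1 is 0.08 m, then the turn, a rotation vector about the tool's x, y, z normalised to -1 to 1, where 1 is pi/4 rad. In form: [[[x, y, z, rx, ry, rz], ...]]. A call has 1 to 20 rows; each row is the pose to reach, as a shift and turn from the pose commanded when the call began, along the tool's axes at that moment; what a row does not reach only later rows make up. A row lasts 1/12 s, in which the tool goes at most 41.7 mm and 7.16 degrees, less where a joint would pass 70% of its speed; a pose out of reach is approached as far as the arm can. A call with a number of a shift or a turn outside -1 to 1 is refused whole. A call with a gripper value outside its range is refused whole. "fingers" is the finger opening in mm, from 0 to 85.4, set as the call begins (left out, the last holds). The fingers move at their own pace and stop on an object; "newtons" is the grip in N (left out, the last holds). Time passes only in rows, so rows that repeat a pose let the fingers close. It gives the time, the measured TCP pose, the force, the opening and the grip force at its end, in the units of the state.
- env.observe(): the state, without advancing time (a new reading comes with each control period).
- cams.capture(name): name is "scene" or "top" or "wrist"; returns a dict with "image" (420x560x3 uint8, red, green, blue), "range_z" (420x560 float32, m along the optical axis (not along the pixel's ray), 0 where there is no reading), "mtx" (3x3 intrinsics, pixels), "D" ([k1, k2, p1, p2, k3] as OpenCV has them; the pictures are not rectified), "R" (3x3) and "t" (3): a world point X has camera coordinates R X + t. Camera axes: x right, y down, z forward; pixel columns grow to the right and rows downward; lengths in m; the calibration is good to about 2 mm. A picture is of the moment at which its call begins.
- env.hand_in(): hands the job in; it is judged then, once.
The state is a dict: "time_s": time; "joint_positions": joint angles; "dq": joint speeds; "effort": joint torques, N m; "position": TCP position; "tool_rot": TCP orientation; "wrist_force": force on the tool from outside, world axes, zero at the start; "torque": the same for the moment, N m; "gripper_width": finger opening in m; "grip_force": force on a finger pad.
Only numpy, scipy, OpenCV 4.12 (cv2) and the standard library are available. Lean on these libraries where they do the work, as an engineer would, in place of code of your own. Each camera call takes 0.05 s, during which the arm holds its last target. There are 200 camera calls.

### The job

The blue-handled plug gauge sits fully home in the snug, slanted bore of the brass flowmeter block on the check stand. Without straining it sideways against the bore, draw it straight out along the bore until its yellow ring has come fully out of the mouth but the red ring further down is still hidden inside, and finish while still holding it there, still and in line with the bore, so that it can be read. Never let the red ring come out, and leave the flowmeter, the cap cup and the spanner beside the stand alone.

Things in the scene. Friction and masses are not known exactly. Their poses are not given: they have to be found in the camera images.
- gauge: Loose steel plug gauge, 0.2-0.4 kg; slides back in if let go. Origin on its axis under the shoulder, which rests on the bore mouth at the start; z points along it to the handle. Above: dark shoulder, 30 mm diameter, 6 thick; then blue ribbed handle, 24 mm diameter, 6 to 64 mm up. Below: rod 20 mm diameter, 80 long, in the bore, with a yellow ring 28-38 mm and a red ring 52-64 mm below the origin.
- bore_mouth (a point): Centre of the bore mouth on the brass block's top face. Axes of the block: z along the bore, outwards, 20 degrees from vertical towards the stand's -x; y level, the stand's y. Bore 21 mm diameter, 84 deep. Block 46 mm square, 88 along the bore; a black knob reaches 55 mm out on +y and a hose fitting 49 mm on -y, both 48 mm below the mouth.
- stand: Fixed check stand: aluminium base plate 150 x 110 x 12 mm with a blue slanted cradle that carries the brass block (fixed). Origin under the plate's centre, z up; the bore leans towards its -x side. The mouth is 111 mm above the table, 26 mm towards -x from the origin.
- flowmeter: Loose finished flowmeter lying on the table, clear tube, chrome body and black knob, 140 mm long along its x axis, from 60 mm behind its origin to 79 mm ahead, 80 mm across, 32 mm high; origin under its axis. To be left alone.
- cap_cup: Loose white cup holding a few black and blue caps (fixed in it), 72 mm across, 50 mm high, origin at its underside centre. To be left alone.
- spanner: Loose steel spanner lying flat along its x axis, 160 mm long. To be left alone.
Not all that is in view belongs to the job. There is more than one size of the gauge; the one meant has the size given above.

How it is judged:
By the outcome, as a careful person would: the job done as asked, in the order asked, and still so for the second after the job is handed in, while the arm keeps its last pose, push and grip.
It also fails if it takes over 32 s, if anything falls off the work surface, if the arm or the gripper's body presses on something with over 40 N, if the wrist force passes 120 N, or if a joint passes its speed limit or range.

## Working session

There is one attempt and no reset: what is moved stays moved. The work goes in short steps, Python scripts to look and compute and a tool call to move; the robot and the scene stay as the last step left them, time stands still between calls to the robot, and variables do not carry over. Pictures are saved under pics/ and viewed, at most 10 in all, crops included, and the job is handed in when it is done.

Besides the shell and the picture viewer there is one more tool, called after "Request:" as name([rows], argument=value, ...), one row to a line, values as JSON. apply_moves: Moves the arm, as the interface text tells. Scaled input: -1 to 1 covers 0.08 m each way for a shift and pi/4 rad each way for a turn. Its arguments: {"type":"object","properties":{"deltas":{"type":"array"},"fingers":{"type":"number"},"newtons":{"type":"number"}},"required":["deltas"]}

```bash
mkdir -p pics; ls; python3 - <<'E'
from cell import env,cams
import cv2,numpy as np
o=env.observe();print(o)
for n in("scene","top"):
    c=cams.capture(n);np.savez(f"{n}.npz",**c);cv2.imwrite(f"pics/{n}.png",c["image"][:,:,::-1])
    print(n,c["mtx"],c["D"],c["R"],c["t"])
E
```

```text
pics
{'time_s': 0.0, 'joint_positions': array([ 1.26728836e+00,  9.18738249e-02,  1.23189211e+00, -6.10193986e-06,
        1.81975204e+00, -5.66931208e-02]), 'dq': array([-0.00053295,  0.00174814,  0.00030083, -0.00063681, -0.00022972,
       -0.0004066 ]), 'effort': array([-1.40982695e-03, -4.58714783e+01, -4.18033254e+01, -5.11235521e-05,
        1.11112499e-02,  5.76530141e-06]), 'position': array([0.14649344, 0.58150973, 0.20183841]), 'tool_rot': array([-3.13967009e+00, -1.03186955e-04,  2.89477621e+00]), 'wrist_force': array([ 0.52358374, -0.46520377,  0.00470602]), 'torque': array([-0.0013237 ,  0.00981211,  0.01281132]), 'grip_force': 0.0, 'gripper_width': 0.08532165502838383}
scene [[545.69871054   0.         265.89828118]
 [  0.         545.69871054 216.95300534]
 [  0.           0.           1.        ]] [-0.20155457  0.          0.          0.          0.        ] [[ 0.0489686   0.9986642   0.01648887]
 [ 0.73922487 -0.02513555 -0.67298944]
 [-0.67167601  0.04514433 -0.73946827]] [-0.04392794 -0.32765884  1.61027852]
top [[455.60502103   0.         287.16105398]
 [  0.         455.60502103 201.45698882]
 [  0.           0.           1.        ]] [-0.09782118  0.          0.          0.          0.        ] [[ 0.02206219 -0.99972113  0.00842194]
 [-0.99455446 -0.02280485 -0.10169247]
 [ 0.10185617 -0.00613252 -0.99478023]] [-0.02323578  0.57112128  1.01121926]
```

View pics/scene.png

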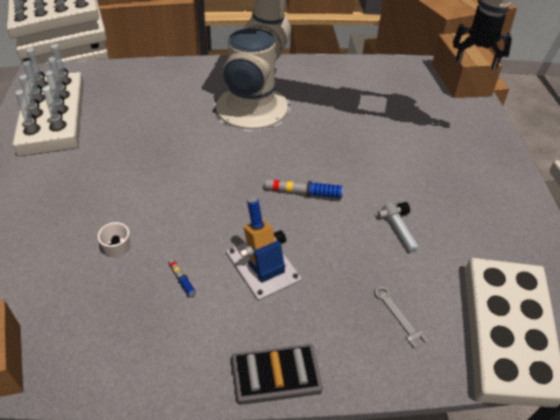

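View pics/top.png

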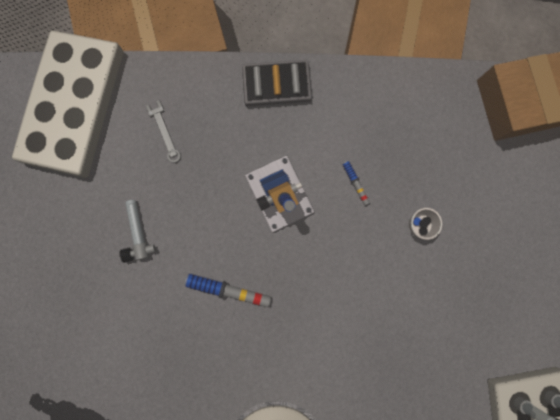

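The scene view shows three blue-handled gauges: one in the brass block at scene (256,213), a big one lying loose at (305,188), and a small one lying loose at (183,278). The one in the bore is the one meant. Next I'll check it in a crop and measure the stand.

```bash
cat > h.py <<'E'
import numpy as np,cv2
def load(n): return dict(np.load(n+".npz"))
def rays(c,px):
    u=cv2.undistortPoints(np.float64(px).reshape(-1,1,2),c["mtx"],c["D"]).reshape(-1,2)
    d=np.c_[u,np.ones(len(u))]@c["R"]; return -c["R"].T@c["t"],d
def plane(c,px,z):
    o,d=rays(c,px); return o+d*((z-o[2])/d[:,2])[:,None]
def pts(c,mask):
    v,u=np.nonzero(mask&(c["range_z"]>0)); o,d=rays(c,np.c_[u,v]); return o+d*c["range_z"][v,u][:,None],np.c_[u,v]
def proj(c,X):
    return cv2.projectPoints(np.float64(X).reshape(-1,1,3),cv2.Rodrigues(c["R"])[0],c["t"],c["mtx"],c["D"])[0].reshape(-1,2)
E
python3 - <<'E'
from h import *
s,t=load("scene"),load("top")
a=cv2.resize(s["image"][185:305,210:310],None,fx=4,fy=4,interpolation=2);b=cv2.resize(t["image"][145:245,235:325],None,fx=4.4,fy=4.8)
cv2.imwrite("pics/crop.png",np.hstack([a,b[:480]])[:,:,::-1])
# plate from top: points at height ~12mm
P,px=pts(t,np.ones((420,560),bool))
m=(px[:,0]>235)&(px[:,0]<325)&(px[:,1]>145)&(px[:,1]<245)
P,px=P[m],px[m]; print("z floor",np.percentile(P[:,2],[1,5,20,50]))
im=t["image"].astype(int)
msk=np.zeros((420,560),np.uint8)
hsv=cv2.cvtColor(t["image"],cv2.COLOR_RGB2HSV)
msk[145:245,235:325]=(hsv[145:245,235:325,2]>125)
c=max(cv2.findContours(msk,0,1)[0],key=cv2.contourArea)
hull=cv2.convexHull(c).reshape(-1,2); W=plane(t,hull,.012)
print("rect",cv2.minAreaRect(np.float32(W[:,:2]*1000)))
for c,n,(x0,x1,y0,y1) in((s,"scene",(240,275,190,235)),(t,"top",(255,310,180,225))):
    hs=cv2.cvtColor(c["image"],cv2.COLOR_RGB2HSV)
    mk=(hs[...,0]>100)&(hs[...,0]<130)&(hs[...,1]>120); z=np.zeros_like(mk); z[y0:y1,x0:x1]=1
    Q,p=pts(c,mk&z); k=Q[:,2]>.1; print(n,k.sum(),Q[k].mean(0).round(4),Q[k].min(0).round(3),Q[k].max(0).round(3))
E
```

```text
z floor [-0.00427259 -0.00284443 -0.00111119  0.00128987]
rect ((593.6615600585938, 8.804244995117188), (148.90985107421875, 111.61915588378906), 27.036190032958984)
scene 243 [ 0.5696 -0.0086  0.1469] [ 0.554 -0.023  0.119] [0.583 0.006 0.179]Traceback (most recent call last):
  File "<stdin>", line 19, in <module>
  File "h.py", line 9, in pts
    v,u=np.nonzero(mask&(c["range_z"]>0)); o,d=rays(c,np.c_[u,v]); return o+d*c["range_z"][v,u][:,None],np.c_[u,v]
                                               ~~~~^^^^^^^^^^^^^^
  File "h.py", line 4, in rays
    u=cv2.undistortPoints(np.float64(px).reshape(-1,1,2),c["mtx"],c["D"]).reshape(-1,2)
      ~~~~~~~~~~~~~~~~~~~^^^^^^^^^^^^^^^^^^^^^^^^^^^^^^^^^^^^^^^^^^^^^^^^
cv2.error: OpenCV(4.12.0) /io/opencv/modules/calib3d/src/undistort.dispatch.cpp:347: error: (-215:Assertion failed) CV_IS_MAT(_src) && CV_IS_MAT(_dst) && (_src->rows == 1 || _src->cols == 1) && (_dst->rows == 1 || _dst->cols == 1) && _src->cols + _src->rows - 1 == _dst->rows + _dst->cols - 1 && (CV_MAT_TYPE(_src->type) == CV_32FC2 || CV_MAT_TYPE(_src->type) == CV_64FC2) && (CV_MAT_TYPE(_dst->type) == CV_32FC2 || CV_MAT_TYPE(_dst->type) == CV_64FC2) in function 'cvUndistortPointsInternal'
```

View pics/crop.png

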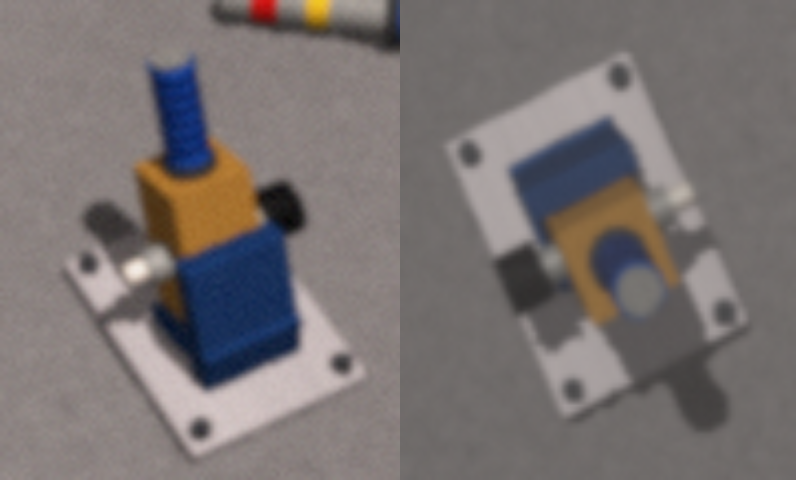

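The crop confirms it: the plate measures 149 x 112 mm, and the gauge in the brass block leans towards the top view's lower right. That puts the stand's yaw at about 27°. I'll translate over to it now.

Request:
apply_moves([
  [[-0.33,-0.33,-0.5,0,0,0],[-0.66,-0.66,-0.5,0,0,0],[-1,-1,-0.5,0,0,0],[-1,-1,-0.5,0,0,0],[-1,-1,-0.5,0,0,0]],
])

```text
time_s: 0.52
position: [0.2057, 0.4834, 0.2435]
tool_rot: [3.141, 0.0, 2.892]
wrist_force: [-0.0, 0.9, -0.5]
gripper_width: 0.0853
grip_force: 0.0
```

Request:
apply_moves([
  [[-0.33,-0.33,0,0,0,0],[-0.66,-0.66,0,0,0,0],[-1,-1,0,0,0,0],[-1,-1,0,0,0,0]],
])

```text
time_s: 0.85
position: [0.2649, 0.3844, 0.2428]
tool_rot: [-3.14, 0.002, 2.891]
wrist_force: [-0.5, -0.6, 0.4]
gripper_width: 0.0851
grip_force: 0.0
```

Request:
apply_moves([
  [[-0.33,-0.33,0,0,0,0],[-0.66,-0.66,0,0,0,0],[-1,-1,0,0,0,0],[-1,-1,0,0,0,0]],
])

```text
time_s: 1.18
position: [0.3232, 0.287, 0.2426]
tool_rot: [-3.14, 0.001, 2.889]
wrist_force: [0.4, 0.7, -0.3]
gripper_width: 0.0852
grip_force: 0.0
```

Request:
apply_moves([
  [[-0.33,-0.33,0,0,0,0],[-0.66,-0.66,0,0,0,0],[-1,-1,0,0,0,0],[-1,-1,0,0,0,0]],
])

```text
time_s: 1.52
position: [0.3812, 0.1898, 0.2421]
tool_rot: [-3.139, 0.0, 2.889]
wrist_force: [0.5, -0.2, -0.2]
gripper_width: 0.0856
grip_force: 0.0
```

Request:
apply_moves([
  [[-0.33,-0.33,0,0,0,0],[-0.66,-0.66,0,0,0,0],[-1,-1,0,0,0,0],[-1,-1,0,0,0,0]],
])

```text
time_s: 1.85
position: [0.439, 0.0929, 0.2415]
tool_rot: [-3.139, -0.001, 2.89]
wrist_force: [0.3, -0.0, -0.9]
gripper_width: 0.0854
grip_force: 0.0
```

Request:
apply_moves([
  [[-0.33,-0.33,0,0,0,0],[-0.66,-0.66,0,0,0,0],[-1,-1,0,0,0,0],[-1,-1,0,0,0,0],[-1,-1,0,0,0,0]],
])

```text
time_s: 2.27
position: [0.4955, -0.0006, 0.2415]
tool_rot: [3.141, -0.003, 2.893]
wrist_force: [-0.4, 0.3, -0.7]
gripper_width: 0.0855
grip_force: 0.0
```

```bash
cat >> h.py <<'E'
from scipy.spatial.transform import Rotation as Ro
M=np.array([.5705,-.0030,.111]); YAW=np.radians(27.)
def frame(yaw=None):
    yaw=YAW if yaw is None else yaw
    return Ro.from_euler("z",yaw).as_matrix()@Ro.from_euler("y",-np.radians(20)).as_matrix() # block axes, cols
def goal(o,h,yaw=None,mouth=None):
    """tool delta to put the grasp point h up the bore axis, tool z=-bore z, tool y=block x"""
    B=frame(yaw); m=M if mouth is None else mouth
    Rt=np.c_[B[:,1],B[:,0],-B[:,2]]
    P=m+B[:,2]*(h-.019); Rc=Ro.from_euler("xyz",o["tool_rot"]).as_matrix()
    return np.r_[Rc.T@(P-o["position"])/.08, Ro.from_matrix(Rc.T@Rt).as_rotvec()/(np.pi/4)].round(4)
E
python3 - <<'E'
from h import *
from cell import env
o=env.observe();print(env.pinch_z,o["position"],o["tool_rot"],o["joint_positions"],goal(o,.16))
E
```

```text
-0.0187 [ 0.49546182 -0.00064917  0.2415038 ] [ 3.14138143e+00 -2.98445186e-03  2.89293494e+00] [-7.05369489e-02 -1.75008608e-01  1.42100665e+00  7.78076143e-04
  1.89849433e+00 -1.39242588e+00] [-0.463  -0.1951 -0.0263 -0.4186 -0.1927  1.0715]
```

Request:
apply_moves([
  [[-0.05,-0.02,0,-0.05,-0.02,0.13],[-0.1,-0.04,0,-0.1,-0.05,0.25],[-0.2,-0.08,0,-0.16,-0.07,0.4],[-0.26,-0.11,0,-0.22,-0.1,0.55],[-0.3,-0.13,0,-0.27,-0.13,0.7],[-0.36,-0.16,0,-0.33,-0.15,0.85],[-0.42,-0.18,-0.02,-0.38,-0.17,0.96],[-0.42,-0.18,-0.02,-0.38,-0.17,0.96],[-0.42,-0.18,-0.02,-0.38,-0.17,0.96]],
])

```text
time_s: 3.02
position: [0.5234, -0.0214, 0.2448]
tool_rot: [2.823, 0.013, 2.136]
wrist_force: [0.2, 0.4, 0.9]
gripper_width: 0.0854
grip_force: 0.0
```

```bash
python3 - <<'E'
from h import *
from cell import env,cams
o=env.observe();print(o["joint_positions"],goal(o,.16))
c=cams.capture("wrist");np.savez("w1.npz",**c,pos=o["position"],rot=o["tool_rot"])
im=c["image"].copy()
B=frame()
for X in ([0,0,0],[0,0,.064],[.023,.023,0],[-.023,.023,0],[.023,-.023,0],[-.023,-.023,0]):
    cv2.circle(im,tuple(int(v) for v in proj(c,M+B@X)[0]),3,(255,0,255),1)
cv2.imwrite("pics/w1.png",im[:,:,::-1]); print(c["mtx"][0,0],-c["R"].T@c["t"],c["R"][2])
E
```

```text
[-0.26475056 -0.35748031  1.5989335   0.22602694  1.66962132 -0.78388411] [-0.0645  0.0142  0.0225 -0.038  -0.024   0.1189]
326.16265503481486 [0.4325007  0.01918081 0.40589241] [ 0.42639836 -0.11803587 -0.89680097]
```

View pics/w1.png

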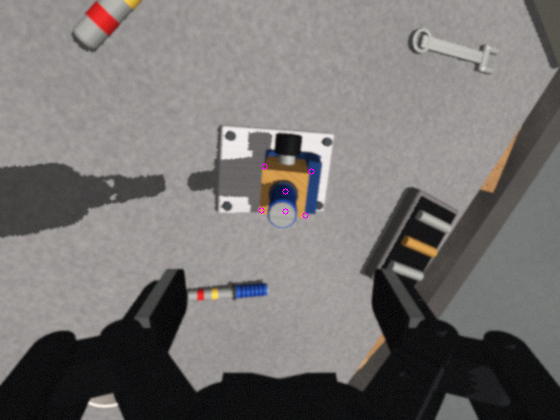

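The wrist view shows my predictions sitting 2–3 px from the real cap (282,213) and block. I'll measure that offset.

```bash
python3 - <<'E'
from h import *
w,s,t=load("w1"),load("scene"),load("top")
B=frame(); tip=M+B[:,2]*.064
A=[];b=[]
for n,c,r in(("wrist",w,24),("scene",s,12),("top",t,12)):
    p=proj(c,tip)[0]; hs=cv2.cvtColor(c["image"],cv2.COLOR_RGB2HSV)
    mk=((hs[...,1]<90)&(hs[...,2]>(110 if n!="top" else 85))).astype(np.uint8)
    k=np.zeros_like(mk); cv2.circle(k,tuple(int(v) for v in p),r,1,-1); mk&=k
    nn,lb,st,ce=cv2.connectedComponentsWithStats(mk)
    print(n,"pred",p.round(1),[(st[i].tolist(),ce[i].round(1).tolist()) for i in range(1,nn) if st[i,4]>8])
# plate in wrist
hs=cv2.cvtColor(w["image"],cv2.COLOR_RGB2HSV); mk=np.zeros((420,560),np.uint8); mk[115:222,205:345]=(hs[115:222,205:345,2]>165)&(hs[115:222,205:345,1]<40)
cs=max(cv2.findContours(mk,0,1)[0],key=cv2.contourArea)
W=plane(w,cv2.convexHull(cs).reshape(-1,2),.012)
print(cv2.minAreaRect(np.float32(W[:,:2]*1000)))
# screws
for n,c in(("wrist",w),("scene",s),("top",t)):
  g=cv2.cvtColor(c["image"],cv2.COLOR_RGB2GRAY); out=[]
  S=frame(); Rz=Ro.from_euler("z",YAW).as_matrix(); O=M+Rz@[.026,0,-.111]
  for sx in(-1,1):
    for sy in(-1,1):
      q=proj(c,O+Rz@[sx*.064,sy*.044,.012])[0]; x,y=q.round().astype(int); r=7
      if 0<x<550 and 0<y<410:
        pa=g[y-r:y+r+1,x-r:x+r+1].astype(int); mm=pa<(pa.min()+0.4*(np.median(pa)-pa.min()))
        v,u=np.nonzero(mm); X=plane(c,[[x-r+u.mean(),y-r+v.mean()]],.012)[0]; out.append(X[:2].round(4).tolist())
  print(n,out)
E
```

```text
wrist pred [285.  211.4] [([262, 202, 47, 34, 1029], [284.0, 219.0])]
scene pred [252.6 199.7] [([240, 187, 25, 23, 331], [251.6, 196.7])]
top pred [288.8 204.5] [([280, 195, 21, 22, 249], [290.5, 207.1])]
((590.7534790039062, 11.436965942382812), (150.64414978027344, 98.56471252441406), 26.83549690246582)
wrist [[0.5555, -0.0631], [0.5156, 0.0156], [0.6651, -0.005], [0.6303, 0.0736]]
scene [[0.5452, -0.0525], [0.5373, 0.0299], [0.6703, -0.004], [0.6289, 0.0763]]
top [[0.5497, -0.0579], [0.5097, 0.014], [0.6699, -0.0018], [0.6295, 0.0764]]
```

```bash
cat > fit.py <<'E'
from h import *
from scipy.optimize import least_squares
def fit(names,lo=.010,hi=.060,free=False,M=M,B=None):
    B=frame() if B is None else B
    for n in names:
        c=load(n); P,px=pts(c,np.ones((420,560),bool)); L=(P-M)@B
        k=(np.hypot(L[:,0],L[:,1])<.022)&(L[:,2]>lo)&(L[:,2]<hi); cy=L[k]
        f=lambda p:np.hypot(cy[:,0]-p[0]-p[2]*(cy[:,2]-.035),cy[:,1]-p[1]-p[3]*(cy[:,2]-.035))-.012
        g=(lambda p:f(p)) if free else (lambda p:f(np.r_[p,0,0]))
        r=least_squares(g,np.zeros(4 if free else 2),loss="soft_l1",f_scale=.001)
        k2=(np.hypot(L[:,0]-r.x[0],L[:,1]-r.x[1])<.010)&(L[:,2]>.055)&(L[:,2]<.08)
        print(n,k.sum(),"offset mm / slope",(r.x*1000).round(2),"rms",(np.sqrt((r.fun**2).mean())*1e3).round(2),"cap",k2.sum(),(np.median(L[k2],0)*1e3).round(2))
if __name__=="__main__":
    fit(["w1","scene","top"]); fit(["w1","scene","top"],free=True)
E
python3 fit.py
```

```text
w1 355 offset mm / slope [-2.08 -2.18] rms 0.18 cap 456 [-2.15 -2.04 66.45]
scene 249 offset mm / slope [-0.73 -1.57] rms 1.5 cap 43 [ 0.79 -3.4  67.29]
top 73 offset mm / slope [-1.38 -0.25] rms 0.37 cap 78 [-1.360e+00  5.000e-02  6.597e+01]
w1 355 offset mm / slope [-2.07 -2.18 -1.32  1.65] rms 0.18 cap 456 [-2.11 -2.08 66.46]
scene 249 offset mm / slope [-0.73 -1.58  2.57  4.57] rms 1.5 cap 43 [ 0.79 -3.4  67.29]
top 73 offset mm / slope [-1.38 -0.25 -4.57  1.06] rms 0.36 cap 78 [-1.360e+00  5.000e-02  6.597e+01]
```

```bash
python3 - <<'E'
from h import *
c=load("w1"); P,px=pts(c,np.ones((420,560),bool))
T=(P-c["pos"])@Ro.from_euler("xyz",c["rot"]).as_matrix()*1000
for lo,hi in((-60,-40),(-40,-30),(-30,-20),(-20,-10),(-10,5)):
    k=(T[:,2]>lo)&(T[:,2]<hi)&(abs(T[:,0])<40)&(abs(T[:,1])<90)
    for sg in(-1,1):
        q=T[k&(T[:,1]*sg>15)]
        if len(q)>5: print(lo,sg,len(q),"x",np.percentile(q[:,0],[1,50,99]).round(1),"y",np.percentile(q[:,1]*sg,[1,50,99]).round(1))
print("tip z",[T[(abs(T[:,1])<70)&(T[:,1]*s>20)&(abs(T[:,0])<30)&(T[:,2]<20)][:,2].max().round(1) for s in(-1,1)])
E
```

```text
-60 -1 1057 x [-11.    6.4  11. ] y [43.8 44.4 57.2]
-60 1 1057 x [-11.    6.2  11. ] y [40.9 41.4 54.3]
tip z [np.float64(-41.3), np.float64(-40.9)]
```

```bash
python3 - <<'E'
from h import *
c=load("w1"); Rt=Ro.from_euler("xyz",c["rot"]).as_matrix()
for v in(268,272,276,285,300,320,340):
  for u in(150,165,172,180,184,378,385,395,405):
    z=c["range_z"][v,u]; o,d=rays(c,[[u,v]]); print((v,u),z.round(3),((o+d*z-c["pos"])@Rt*1000).round(0)[0] if z>0 else "-",end=" ")
  print()
print("cam in tool",(o-c["pos"])@Rt)
E
```

```text
(268, 150) 0.422 [-129. -170.  204.] (268, 165) 0.429 [-132. -152.  210.] (268, 172) 0.431 [-133. -144.  212.] (268, 180) 0.436 [-136. -135.  216.] (268, 184) 0.436 [-136. -129.  216.] (268, 378) 0.514 [-174.  155.  285.] (268, 385) 0.516 [-175.  167.  287.] (268, 395) 0.506 [-171.  179.  279.] (268, 405) 0.514 [-174.  198.  285.] 
(272, 150) 0.423 [-134. -170.  203.] (272, 165) 0.139 [ 10. -50. -48.] (272, 172) 0.138 [ 11. -47. -49.] (272, 180) 0.139 [ 10. -44. -48.] (272, 184) 0.146 [  7. -44. -42.] (272, 378) 0.14 [ 10.  41. -48.] (272, 385) 0.14 [ 10.  44. -48.] (272, 395) 0.513 [-180.  182.  282.] (272, 405) 0.514 [-180.  198.  283.] 
(276, 150) 0.426 [-140. -171.  204.] (276, 165) 0.136 [ 10. -49. -52.] (276, 172) 0.136 [ 10. -46. -52.] (276, 180) 0.14 [  8. -44. -48.] (276, 184) 0.146 [  5. -44. -43.] (276, 378) 0.14 [  8.  41. -48.] (276, 385) 0.136 [ 10.  43. -51.] (276, 395) 0.136 [ 10.  47. -51.] (276, 405) 0.534 [-197.  206.  299.] 
(285, 150) 0.136 [  7. -56. -53.] (285, 165) 0.128 [ 11. -46. -60.] (285, 172) 0.13 [ 10. -44. -58.] (285, 180) 0.139 [  5. -44. -50.] (285, 
[... 438 characters left out ...]
405) 0.118 [ 11.  44. -70.] 
(320, 150) 0.109 [ 10. -45. -80.] (320, 165) 0.121 [  2. -44. -70.] (320, 172) 0.13 [ -4. -45. -62.] (320, 180) 0.14 [-10. -44. -54.] (320, 184) 0.461 [-219. -137.  215.] (320, 378) 0.14 [-10.  41. -54.] (320, 385) 0.131 [ -4.  41. -62.] (320, 395) 0.118 [  4.  41. -73.] (320, 405) 0.109 [ 10.  41. -80.] 
(340, 150) 0.097 [ 12. -40. -92.] (340, 165) 0.12 [ -4. -44. -73.] (340, 172) 0.127 [ -9. -44. -67.] (340, 180) 0.468 [-251. -145.  211.] (340, 184) 0.473 [-254. -141.  216.] (340, 378) 1.274 [-822.  388.  871.] (340, 385) 0.129 [-11.  41. -66.] (340, 395) 0.117 [ -2.  41. -75.] (340, 405) 0.113 [  0.  43. -79.] 
cam in tool [ 0.08089075 -0.00140551 -0.17121681]
```

```bash
echo 'M=M+frame()@[-.00065,-.00215,0]; print("M",M.round(4))' >> h.py; python3 - <<'E'
from h import *
from cell import env
print(goal(env.observe(),.16))
E
```

```text
M [ 0.5709 -0.0052  0.1108]
[-0.0883  0.0025  0.0212 -0.0384 -0.0241  0.1194]
```

Request:
apply_moves([
  [[-0.04,0,0,-0.02,-0.01,0.06],[-0.088,0.002,0.02,-0.038,-0.024,0.119],[-0.088,0.002,0.02,-0.038,-0.024,0.119],[-0.088,0.002,0.02,-0.038,-0.024,0.119],[-0.088,0.002,0.02,-0.038,-0.024,0.119],[-0.088,0.002,0.02,-0.038,-0.024,0.119],[-0.088,0.002,0.02,-0.038,-0.024,0.119],[-0.088,0.002,0.02,-0.038,-0.024,0.119]],
], fingers=50, newtons=30)

```text
time_s: 3.73
position: [0.5282, -0.0286, 0.2433]
tool_rot: [2.792, -0.0, 2.038]
wrist_force: [-0.5, 0.2, 0.7]
gripper_width: 0.0501
grip_force: 0.0
```

```bash
cat > look.py <<'E'
import sys
from h import *
from cell import env,cams
import fit
n=sys.argv[1]; h=float(sys.argv[2])
o=env.observe(); c=cams.capture("wrist"); np.savez(n+".npz",**c,pos=o["position"],rot=o["tool_rot"]); c=load(n)
print("goal",h,goal(o,h),o["wrist_force"],o["gripper_width"])
fit.fit([n]); fit.fit([n],free=True)
P,px=pts(c,np.ones((420,560),bool)); T=(P-c["pos"])@Ro.from_euler("xyz",c["rot"]).as_matrix()*1000
for sg in(-1,1):
    q=T[(T[:,2]>-70)&(T[:,2]<5)&(abs(T[:,0])<14)&(T[:,1]*sg>14)&(T[:,1]*sg<60)]
    if len(q)>5: print(sg,len(q),"x",np.percentile(q[:,0],[.3,99.7]).round(1),"y",np.percentile(q[:,1]*sg,[1,10]).round(1),"z",np.percentile(q[:,2],[50,99.5]).round(1))
cv2.imwrite(f"pics/{n}.png",c["image"][:,:,::-1])
E
python3 look.py w2 .16
```

```text
M [ 0.5709 -0.0052  0.1108]
goal 0.16 [ 0.0179  0.0054  0.0017  0.0002  0.0014 -0.0043] [-0.45976151  0.17376166  0.68855129] 0.050116470038631226
w2 348 offset mm / slope [-1.45 -0.04] rms 0.17 cap 473 [-1.850e+00  6.000e-02  6.645e+01]
w2 348 offset mm / slope [-1.45 -0.05 -2.08  0.69] rms 0.17 cap 474 [-1.85  0.07 66.45]
-1 2116 x [-11.5  11. ] y [26.1 26.3] z [-56.1 -32.6]
1 2116 x [-11.7  11. ] y [23.2 23.4] z [-56.1 -32.6]
```

View pics/w2.png

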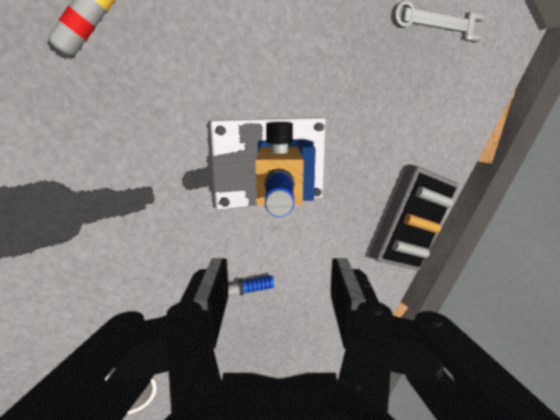

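w2 shows the handle cap at (279,203), centred between the fingers once the camera's 1.45 mm closing-axis bias is allowed for. I'll descend halfway and recheck.

Request:
apply_moves([
  [[0.018,0.005,0.2,0,0,0],[0.018,0.005,0.4,0,0,0],[0.018,0.005,0.6,0,0,0],[0.018,0.005,0.7,0,0,0],[0.018,0.005,0.8,0,0,0],[0.018,0.005,0.8,0,0,0],[0.018,0.005,0.8,0,0,0],[0.018,0.005,0.8,0,0,0]],
])

```text
time_s: 4.45
position: [0.5477, -0.0175, 0.1843]
tool_rot: [2.791, 0.001, 2.038]
wrist_force: [0.2, -0.1, 0.9]
gripper_width: 0.0499
grip_force: 0.0
```

```bash
python3 look.py w3 .036; python3 - <<'E'
from h import *
from cell import cams
c=cams.capture("scene"); np.savez("s3.npz",**c)
w=load("w3")["image"]; s=cv2.resize(c["image"][130:270,190:330],(420,420),interpolation=2)
cv2.imwrite("pics/s3.png",np.hstack([s,cv2.resize(w[90:420,100:460],(380,348))[:,:,:]] if 0 else [s,w[:,100:460]])[:,:,::-1])
E
```

```text
M [ 0.5709 -0.0052  0.1108]
goal 0.036 [ 0.007  -0.0065  0.7641  0.0019  0.0028 -0.0049] [ 0.22637655 -0.07498473  0.89276992] 0.049947374093609526
w3 718 offset mm / slope [-1.52 -0.04] rms 0.18 cap 767 [-1.590e+00  3.000e-02  6.642e+01]
w3 718 offset mm / slope [-1.51 -0.04 -1.   -0.03] rms 0.18 cap 767 [-1.590e+00  3.000e-02  6.642e+01]
-1 2120 x [-11.5  11.1] y [26.1 26.3] z [-56.1 -32.8]
1 2123 x [-11.6  11. ] y [23.2 23.4] z [-56.2 -32.5]
M [ 0.5709 -0.0052  0.1108]
```

View pics/s3.png

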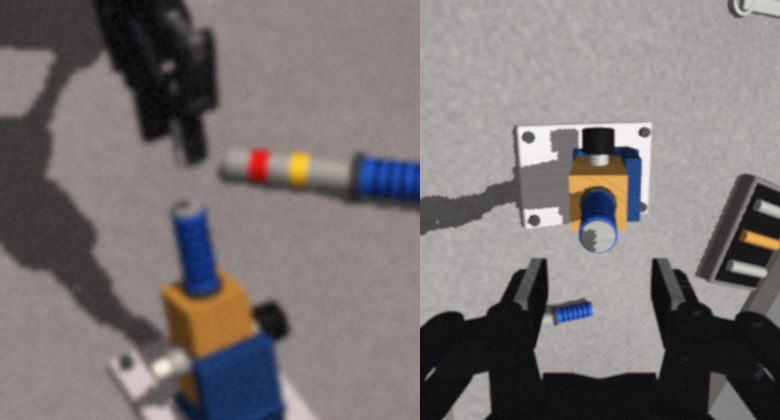

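```bash
python3 - <<'E'
from h import *
B=frame()
for n in("s3","w3"):
    c=load(n); P,px=pts(c,np.ones((420,560),bool)); L=(P-M)@B*1000
    for sg in(-1,1):
        k=(L[:,2]>72)&(L[:,2]<180)&(abs(L[:,1])<16)&(L[:,0]*sg>14)&(L[:,0]*sg<50); q=L[k]
        print(n,sg,k.sum(),[(z,((q[:,2]>=z)&(q[:,2]<z+6)).sum()) for z in range(72,140,6)])
        if len(q): i=q[:,2].argsort()[:4]; print(q[i].round(0).tolist(),px[k][i].tolist())
E
```

```text
M [ 0.5709 -0.0052  0.1108]
s3 -1 291 [(72, np.int64(0)), (78, np.int64(0)), (84, np.int64(0)), (90, np.int64(0)), (96, np.int64(0)), (102, np.int64(0)), (108, np.int64(19)), (114, np.int64(23)), (120, np.int64(33)), (126, np.int64(28)), (132, np.int64(25)), (138, np.int64(28))]
[[-26.0, 2.0, 109.0], [-24.0, -3.0, 109.0], [-25.0, -5.0, 110.0], [-25.0, 6.0, 110.0]] [[243, 176], [241, 177], [240, 177], [245, 175]]
s3 1 272 [(72, np.int64(0)), (78, np.int64(0)), (84, np.int64(0)), (90, np.int64(0)), (96, np.int64(0)), (102, np.int64(0)), (108, np.int64(11)), (114, np.int64(26)), (120, np.int64(30)), (126, np.int64(27)), (132, np.int64(34)), (138, np.int64(34))]
[[31.0, 5.0, 111.0], [30.0, 1.0, 111.0], [29.0, -5.0, 112.0], [33.0, -2.0, 112.0]] [[257, 184], [255, 184], [252, 185], [254, 185]]
w3 -1 7188 [(72, np.int64(0)), (78, np.int64(0)), (84, np.int64(0)), (90, np.int64(0)), (96, np.int64(0)), (102, np.int64(0)), (108, np.int64(75)), (114, np.int64(224)), (120, np.int64(295)), (126, np.int64(334)), (132, np.int64(371)), (138, np.int64(390))]
[[-26.0, -5.0, 109.0], [-26.0, -2.0, 110.0], [-26.0, -2.0, 110.0], [-26.0, -3.0, 110.0]] [[228, 282], [228, 277], [228, 276], [228, 279]]
w3 1 8197 [(72, np.int64(0)), (78, np.int64(0)), (84, np.int64(0)), (90, np.int64(0)), (96, np.int64(0)), (102, np.int64(0)), (108, np.int64(72)), (114, np.int64(222)), (120, np.int64(298)), (126, np.int64(328)), (132, np.int64(384)), (138, np.int64(372))]
[[24.0, -2.0, 109.0], [24.0, -5.0, 110.0], [24.0, -3.0, 110.0], [24.0, -5.0, 110.0]] [[330, 276], [330, 281], [330, 277], [330, 282]]
```

Both cameras show the real fingertips about 28 mm behind the reported TCP. I'll descend to a depth that gives a good overlap on the handle and stays clear of the block whichever figure is right.

Request:
apply_moves([
  [[0.007,-0.006,0.15,0.002,0.003,-0.005],[0.007,-0.006,0.3,0.002,0.003,-0.005],[0.007,-0.006,0.45,0.002,0.003,-0.005],[0.007,-0.006,0.6,0.002,0.003,-0.005],[0.007,-0.006,0.75,0.002,0.003,-0.005],[0.007,-0.006,0.85,0.002,0.003,-0.005],[0.007,-0.006,0.9,0.002,0.003,-0.005],[0.007,-0.006,0.9,0.002,0.003,-0.005],[0.007,-0.006,0.9,0.002,0.003,-0.005],[0.007,-0.006,0.9,0.002,0.003,-0.005],[0.007,-0.006,0.9,0.002,0.003,-0.005]],
])

```text
time_s: 5.47
position: [0.5691, -0.0061, 0.1165]
tool_rot: [2.792, -0.0, 2.042]
wrist_force: [0.4, 0.6, 1.2]
gripper_width: 0.0499
grip_force: 0.0
```

```bash
python3 look.py w4 .025; python3 - <<'E'
from h import *
from cell import cams
c=cams.capture("scene"); np.savez("s4.npz",**c)
w=load("w4")["image"]; s=cv2.resize(c["image"][130:270,190:330],(420,420),interpolation=2)
cv2.imwrite("pics/s4.png",np.hstack([s,w[:,100:460]])[:,:,::-1])
B=frame(); P,px=pts(c,np.ones((420,560),bool)); L=(P-M)@B*1000
for sg in(-1,1):
    q=L[(L[:,2]>5)&(L[:,2]<180)&(abs(L[:,1])<16)&(L[:,0]*sg>20)&(L[:,0]*sg<50)]; print(sg,len(q),np.sort(q[:,2])[:6].round())
E
```

```text
M [ 0.5709 -0.0052  0.1108]
goal 0.025 [ 0.0005 -0.0006  0.0006  0.0001 -0.      0.    ] [0.43061328 0.5566827  1.18155826] 0.04990312953337134
w4 2159 offset mm / slope [-1.64 -0.03] rms 0.26 cap 1637 [-1.78  0.26 66.45]
w4 2159 offset mm / slope [-1.62 -0.03 -4.14  0.02] rms 0.26 cap 1638 [-1.78  0.26 66.45]
-1 2298 x [-12.1  12.1] y [14.6 26.1] z [-54.7   5. ]
1 2199 x [-12.   12.2] y [16.8 23.3] z [-55.5   4.9]
M [ 0.5709 -0.0052  0.1108]
-1 211 [38. 40. 41. 42. 42. 42.]
1 640 [38. 38. 39. 39. 39. 39.]
```

View pics/s4.png

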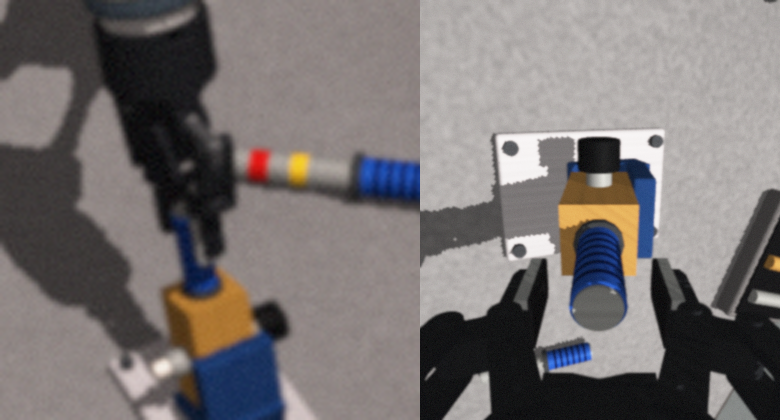

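The handle sits between the pads, with the cap at composite (598,303) and about 28 mm of overlap. I'll close.

Request:
apply_moves([
  [[0,0,0,0,0,0],[0,0,0,0,0,0],[0,0,0,0,0,0],[0,0,0,0,0,0],[0,0,0,0,0,0],[0,0,0,0,0,0],[0,0,0,0,0,0],[0,0,0,0,0,0]],
], fingers=15, newtons=50)

```text
time_s: 6.23
position: [0.5689, -0.0061, 0.1159]
tool_rot: [2.793, -0.001, 2.042]
wrist_force: [-1.9, -0.8, 4.8]
gripper_width: 0.0228
grip_force: 49.1
```

```bash
cat > st.py <<'E'
from h import *
from cell import env
o=env.observe(); Rc=Ro.from_euler("xyz",o["tool_rot"]).as_matrix()
print("F tool",(Rc.T@o["wrist_force"]).round(2),"T tool",(Rc.T@o["torque"]).round(3),"w",o["gripper_width"],o["grip_force"],"pos block mm",((o["position"]-M)@frame()*1000).round(2),goal(o,.025)[3:],o["time_s"])
E
python3 st.py
```

```text
M [ 0.5709 -0.0052  0.1108]
F tool [ 0.09 -0.26 -5.25] T tool [ 0.316  0.023 -0.012] w 0.022786443994465905 49.063398241996765 pos block mm [-0.31  0.14  5.55] [-0.001  -0.0007 -0.0001] 6.2333
```

Request:
apply_moves([
  [[0,0,-0.02,0,0,0],[0,0,-0.04,0,0,0],[0,0,-0.06,0,0,0],[0,0,-0.08,0,0,0],[0,0,-0.1,0,0,0],[0,0,-0.12,0,0,0],[0,0,-0.13,0,0,0],[0,0,-0.13,0,0,0]],
])

```text
time_s: 6.9
position: [0.5653, -0.0077, 0.1252]
tool_rot: [2.794, -0.001, 2.042]
wrist_force: [0.5, 0.4, -2.6]
gripper_width: 0.0226
grip_force: 49.2
```

```bash
python3 st.py; python3 - <<'E'
from h import *
import fit
from cell import cams
c=cams.capture("scene"); np.savez("s5.npz",**c)
c=cams.capture("wrist"); np.savez("w5.npz",**c)
for n in("w4","w5"):
  c=load(n);P,px=pts(c,np.ones((420,560),bool)); L=(P-M)@frame()
  k=(np.hypot(L[:,0]+.0015,L[:,1])<.009)&(L[:,2]>.055)&(L[:,2]<.12); print(n,k.sum(),np.percentile(L[k,2],[30,50,70]).round(4),np.median(L[k],0).round(4))
E
```

```text
M [ 0.5709 -0.0052  0.1108]
F tool [ 0.11 -0.31  2.67] T tool [ 0.202  0.001 -0.003] w 0.022570917681608425 49.24057424068451 pos block mm [-0.79  0.35 15.67] [-0.0022 -0.0015 -0.0003] 6.9
M [ 0.5709 -0.0052  0.1108]
w4 1339 [0.0662 0.0665 0.0667] [-0.0014  0.0002  0.0665]
w5 1334 [0.0761 0.0764 0.0767] [-0.0013  0.0003  0.0764]
```

Request:
apply_moves([
  [[0,0,-0.02,0,0,0],[0,0,-0.04,0,0,0],[0,0,-0.06,0,0,0],[0,0,-0.09,0,0,0],[0,0,-0.12,0,0,0],[0,0,-0.15,0,0,0],[0,0,-0.18,0,0,0],[0,0,-0.2,0,0,0],[0,0,-0.22,0,0,0],[0,0,-0.22,0,0,0]],
])

```text
time_s: 7.83
position: [0.5604, -0.0104, 0.1422]
tool_rot: [2.793, -0.001, 2.042]
wrist_force: [0.1, -0.2, -3.1]
gripper_width: 0.023
grip_force: 49.2
```

```bash
python3 st.py; cat > cap.py <<'E'
from h import *
from cell import cams
c=cams.capture("wrist"); np.savez("wc.npz",**c)
for n in("w4","wc"):
  c=load(n);P,px=pts(c,np.ones((420,560),bool)); L=(P-M)@frame()
  k=(np.hypot(L[:,0]+.0015,L[:,1])<.009)&(L[:,2]>.055)&(L[:,2]<.15); print(n,k.sum(),np.percentile(L[k,2],[30,50,70]).round(4),np.median(L[k],0).round(4))
E
python3 cap.py
```

```text
M [ 0.5709 -0.0052  0.1108]
F tool [-0.22 -1.11  2.92] T tool [ 0.363 -0.023 -0.029] w 0.02298709125470429 49.2459100484848 pos block mm [-0.32  0.15 33.59] [-0.0009 -0.0008 -0.0002] 7.8333
M [ 0.5709 -0.0052  0.1108]
w4 1339 [0.0662 0.0665 0.0667] [-0.0014  0.0002  0.0665]
wc 1332 [0.0942 0.0945 0.0948] [-0.0013  0.0003  0.0945]
```

Request:
apply_moves([
  [[0,0,-0.02,0,0,0],[0,0,-0.04,0,0,0],[0,0,-0.06,0,0,0],[0,0,-0.09,0,0,0],[0,0,-0.12,0,0,0],[0,0,-0.15,0,0,0],[0,0,-0.18,0,0,0],[0,0,-0.2,0,0,0],[0,0,-0.21,0,0,0],[0,0,-0.21,0,0,0],[0,0,-0.21,0,0,0],[0,0,-0.21,0,0,0],[0,0,-0.21,0,0,0]],
])

```text
time_s: 8.97
position: [0.5551, -0.0129, 0.1573]
tool_rot: [2.794, -0.001, 2.042]
wrist_force: [-0.1, -0.4, -2.4]
gripper_width: 0.023
grip_force: 49.2
```

```bash
python3 st.py; python3 cap.py; python3 - <<'E'
from h import *
from cell import cams
s=cams.capture("scene")["image"]; w=load("wc")["image"]
cv2.imwrite("pics/fin.png",np.hstack([cv2.resize(s[130:270,190:330],(420,420),interpolation=2),w[:,100:460]])[:,:,::-1])
E
```

```text
M [ 0.5709 -0.0052  0.1108]
F tool [-0.37 -1.09  2.21] T tool [ 0.352  0.019 -0.026] w 0.022988550024575664 49.23289954662323 pos block mm [-0.64  0.32 49.71] [-0.0019 -0.0016 -0.0003] 8.9667
M [ 0.5709 -0.0052  0.1108]
w4 1339 [0.0662 0.0665 0.0667] [-0.0014  0.0002  0.0665]
wc 1332 [0.1103 0.1106 0.1108] [-0.0016  0.0002  0.1106]
M [ 0.5709 -0.0052  0.1108]
```

View pics/fin.png

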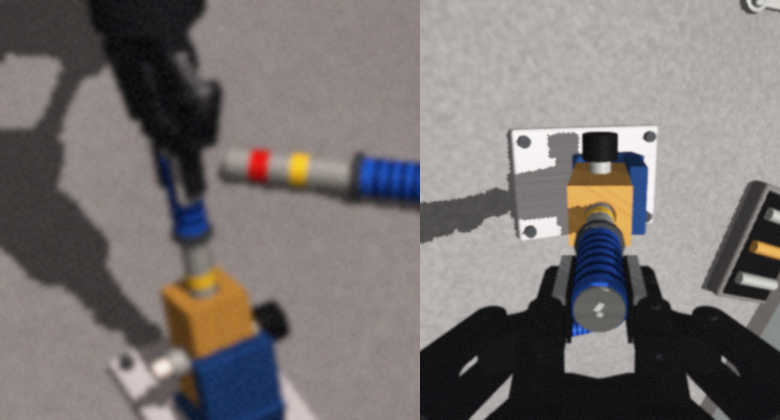

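The yellow ring is fully out at composite (203,277), with bare steel below it and no red showing. It is drawn 44 mm, the side force is about 1 N, and it is held still. Handing in.

```bash
python3 -c "
from cell import env
print(env.observe()['dq'].round(4)); print(env.hand_in())"
```

```text
[ 0.002  -0.001  -0.0001  0.0006 -0.0013  0.0009]
the job is handed in; nothing more can be done
None
```

The job is handed in: the gauge is drawn about 44 mm straight out along the bore and held still in line with it, yellow ring fully out and red ring still hidden, with about 1 N of side force at the last reading.

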